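# Swing a notched batten into line in a spring-catch jig

## Robot

A 6-joint arm with a two-finger parallel gripper is mounted at the origin on the work surface. World frame = base frame: x ahead of the robot, y to its left, z up, the work surface at z = 0. Lengths are in m, angles in rad, forces in N, time in s.
With the tool pointing down it reaches from about 0.35 to 0.975 m from the base axis. Payload 7.1 kg.
Tool frame: the origin (TCP) lies midway between the tips of the shut fingers; the grasp point (between the pads) lies 19 mm behind it; z points along the fingers, x is the direction in which the jaws open and shut, and the axes are right-handed (so a half turn about z gives the same grasp; the last joint's range is limited). The gripper opens to 88 mm and grips with 3 to 60 N. Pads are 20 mm wide; open, the fingers measure 115 mm over their backs; the gripper's body (75 mm by 178 mm) begins 61 mm behind the grasp point.
Start: joints at [-1.358, 0.423, 1.63, -0, 1.089, -0.019], TCP at [0.144, -0.608, 0.223] pointing down, gripper open.
Joint ranges: [-3, 3], [-0.9, 2.11], [0.09, 2.58], [-1.31, 4.45], [0.11, 2.69], [-2.54, 2.54]. Speed limits (rad/s): [2.39, 2.39, 3.01, 3.14, 3.14, 3.14].

## Interface

Orientations are given as a unit quaternion [w, x, y, z].
In Python, from station import move_pose, movel, movej, command_gripper, wait, inverse_kinematics, read_camera, camera_info, MotionError, job_done, get_time, get_joint_pos, get_qvel, get_effort, get_tcp_pos, get_ee_rot, get_ft_force, get_ft_torque, get_grip_width gives the robot as it stands. Calls block until the motion is done:
- move_pose(position, orientation): joint-space move of the TCP to a pose.
- movel(position, frame=None, v=0.15, until_force=None): straight line of the TCP; frame=None keeps the orientation; v is the mean speed in m/s. With until_force (N) it stops when the force on the tool has changed by that much, and returns True; else False.
- movej(angles): joint-space move.
- command_gripper(opening): opening from 0.0 (shut) to 1.0 (fully open); the grip force is fixed at half the most; returns when the fingers have stopped.
- wait(seconds).
- inverse_kinematics(position, orientation): joint angles nearest the present ones, or None.
- read_camera(name): name is "side" or "top"; returns the picture (400x640x3 uint8, red, green, blue); there is no depth.
- camera_info(name): a dict with "intrinsics" (3x3 intrinsics, pixels), "T" (4x4, takes a point from camera to world coordinates). Camera axes: x right, y up, looking along -z (the intrinsics and any distortion apply to the point x, -y, -z); pixel columns grow to the right and rows downward; lengths in m; the calibration is good to about 2 mm. A picture is of the moment at which its call begins. camera_info takes no time and is no camera call.
A pose or a line that the arm cannot do raises MotionError and nothing moves.
- job_done(): hands the job in, once; it reports no verdict.
Readings, each from a call of its own:
- get_time(): time.
- get_joint_pos(): joint angles.
- get_qvel(): joint speeds.
- get_effort(): joint torques, N m.
- get_tcp_pos(): TCP position.
- get_ee_rot(): TCP orientation.
- get_ft_force(): force on the tool from outside, world axes, zero at the start.
- get_ft_torque(): the same for the moment, N m.
- get_grip_width(): opening from 0.0 (shut) to 1.0 (fully open).
Only numpy, scipy, OpenCV 4.12 (cv2) and the standard library are available. Lean on these libraries where they do the work, as an engineer would, in place of code of your own. Each camera call takes 0.05 s, during which the arm holds its last target.

## Task

On the plywood jig, push the V-notched end of the loose batten onto the steel post while the batten is still well askew, then keep it against the post and swing it round, past the spring catch, until the catch springs out behind it. Still holding it, press it home against the fence for a moment with about 10 N (never more than 25 N on post, fence or catch; the fence's exact angle is not known, so work by feel), then let go, leaving it flat on the board behind the catch and the other things where they are.

Things in the scene. Friction and masses are not known exactly. Their poses are not given: they have to be found in the camera images.
- batten: Loose wooden batten, 240 long (its y axis) x 32 wide (x) x 40 high (z), about 0.2 kg (varies), lying flat on the jig's board. Origin at the centre of its underside. Its -y end has an upright V notch, 90 degrees, 26 wide at the mouth and 13 deep, over the full height; its +y end is square. It is dragged or carried by gripping across its 32 mm width.
- notch (a point): Point on the batten's underside, on its long centre line, 115.5 mm from its origin towards the notched (-y) end (4.5 mm inside that end): it coincides with the axis of the post when the notch is fully seated on the post.
- square_end (a point): Point on the batten's underside at the middle of its square end, 120 mm from its origin along +y.
- jig: Plywood board fixed to the table, x -205 to +95, y -200 to +200, 12 thick; origin on the table surface, z up. Fixed on it: the post, the fence beyond the batten's home (jig +x side) and the spring catch beyond its square end. Home is along the jig's +y from the post, give or take the fence's trim. The batten is swung in from the -x side (its yaw relative to the jig is positive and falls to about 0).
- post_axis (a point): Foot of the fixed steel post's axis on the board's top, at jig (0, -120, 12) mm. The post is 12 in diameter and 34 high above the board.
- catch (a joint): Slide of the steel spring catch along the batten's home line, away from the post (m): 0 is sprung out, 0.011 its stop. Spring 1.5 N at 0, plus 0.25 N per mm. The batten swinging in on the post meets it at about 0.2 rad, pushes it back about 6 mm and keeps it there; when the batten is within 2 mm of the fence it springs out to 0 and bars the way back.
- fence_nominal (a point): Fixed point at jig (16, 67.5, 12) mm: where the middle of the foot of the fence's flat face would be with no trim. The real fence and the catch were trimmed by hand, turned together about the post by up to 0.03 rad either way (up to 6 mm here), now clamped; this is not measured. Aluminium fence: face 75 long, along the batten, 12 high above the board, 14 thick.
- catch_nominal (a point): Fixed point at jig (-18, 109.5, 29) mm: where the catch's tip would be with no trim, on its flat holding face, 2 mm before the home batten's -x side, 6 mm over its square end. The catch stands 7 to 27 above the board; its outer side is a 25 degree ramp (x -22 to -41). It slides in a dark steel housing 39 (x) x 40 (y), 34 high above the board, centred at jig (-29.5, 158).
- spool: Bystander: thread spool 28 in diameter, 38 high, standing on the jig's board behind the fence; origin at the centre of its underside.
- cap: Bystander: small cap 26 in diameter, 22 high, standing on the jig's board on the robot's side of the post; origin at the centre of its underside.
- bowl: Bystander: plastic bowl 130 in diameter, 60 high, on the table at the left; origin under its centre.
- goggles: Bystander: pair of round goggles about 144 x 60, 37 high, on the table at the right; origin under the centre.
- offcut: Bystander: plain square-ended offcut, 110 x 32 x 40, on the table at the right; origin under its centre.
- driver: Bystander: screwdriver lying on the table at the left; origin under its middle.
Not all that is in view belongs to the job. Leave any pink or turquoise look-alike of the batten alone.

How it is judged:
By the outcome, as a careful person would: the job done as asked, in the order asked, and still so for the second after the job is handed in, with the robot touching nothing.
It also fails if it takes over 70 s, if anything falls off the work surface, if the arm or the gripper's body presses on something with over 40 N, if the wrist force passes 120 N, or if a joint passes its speed limit or range.

## Working session

There is one attempt and no reset: what is moved stays moved. The work goes in short steps, each a Python script; the robot and the scene stay as the last script left them, time stands still between calls to the robot, and variables do not carry over. Pictures are saved under pics/ and viewed, and the job is handed in when it is done.

```bash
ls; mkdir -p pics; python3 - <<'E'
from station import *
import cv2,numpy as np
print(get_time(),get_tcp_pos(),get_ee_rot(),get_grip_width())
for n in("side","top"):
    i=camera_info(n);print(n,i)
    cv2.imwrite(f"pics/{n}0.png",read_camera(n)[:,:,::-1])
E
```

```text
pics
0.0 [ 0.14346885 -0.60776338  0.22191674] [-4.52193075e-04  7.84120479e-01 -6.20608208e-01 -5.67817053e-04] 0.9994842393498087
side {'intrinsics': array([[404.33211535,   0.        , 319.80792347],
       [  0.        , 404.33211535, 202.06463534],
       [  0.        ,   0.        ,   1.        ]]), 'T': array([[ 0.95212588,  0.24110797, -0.18794481,  0.29644681],
       [-0.30561543,  0.73572689, -0.6044048 , -0.62702179],
       [-0.00745077,  0.63290828,  0.77419093,  0.86133414],
       [ 0.        ,  0.        ,  0.        ,  1.        ]])}
top {'intrinsics': array([[487.35037549,   0.        , 316.11085761],
       [  0.        , 487.35037549, 198.75265325],
       [  0.        ,   0.        ,   1.        ]]), 'T': array([[ 0.02454697,  0.99526291, -0.09407017,  0.35408497],
       [-0.99968586,  0.0249142 ,  0.00273117,  0.01025447],
       [ 0.00506192,  0.09397357,  0.99556182,  1.68239445],
       [ 0.        ,  0.        ,  0.        ,  1.        ]])}
```

View pics/side0.png

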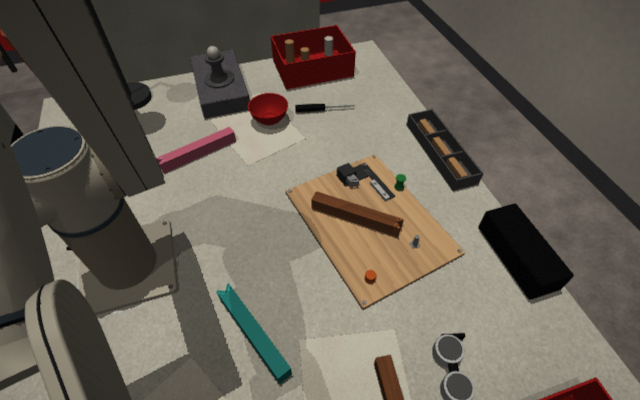

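View pics/top0.png

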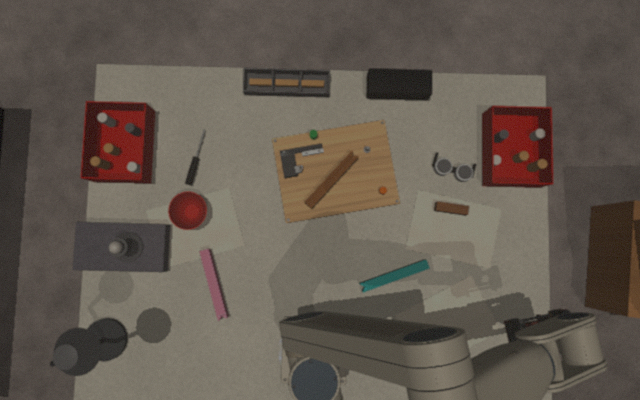

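Candidates for the batten in the top view are brown on the jig (332,180), pink (214,284), turquoise (394,275) and the short brown offcut (451,209). I choose the brown one on the jig and will check it in close crops.

```bash
python3 - <<'E'
import cv2
t=cv2.imread("pics/top0.png")[110:230,265:405]; cv2.imwrite("pics/topc.png",cv2.convertScaleAbs(cv2.resize(t,None,fx=5,fy=5,interpolation=cv2.INTER_CUBIC),alpha=1.4))
t=cv2.imread("pics/side0.png")[145:310,280:470]; cv2.imwrite("pics/sidec.png",cv2.resize(t,None,fx=3.6,fy=3.6,interpolation=cv2.INTER_CUBIC))
E
```

```text
(no output)
```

View pics/topc.png

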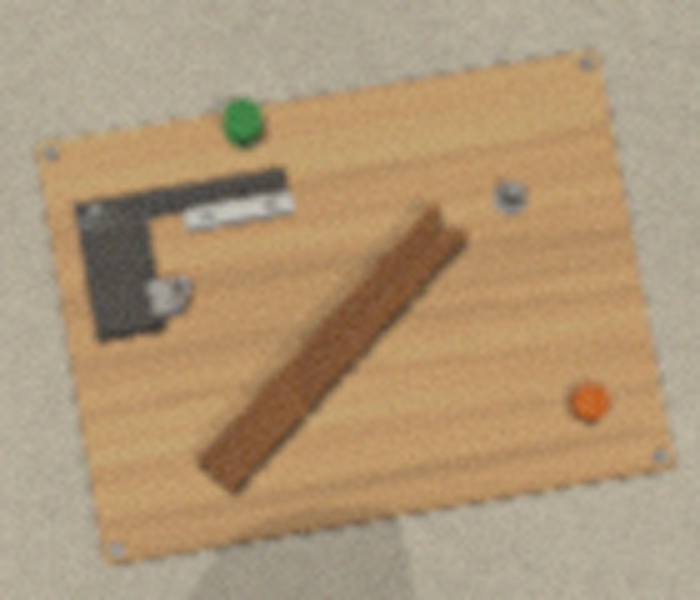

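View pics/sidec.png

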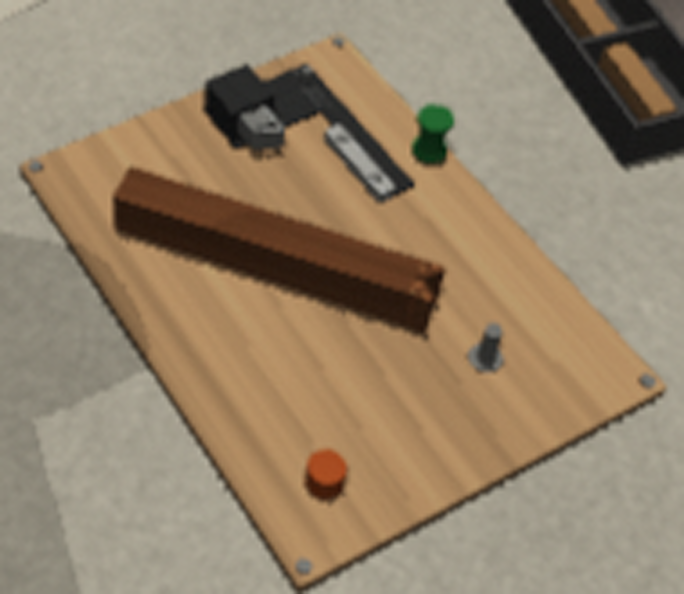

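```bash
cat > cam.py <<'E'
import numpy as np
from station import camera_info
def proj(n,P):
    i=camera_info(n);T=np.linalg.inv(i["T"]);p=np.atleast_2d(P)@T[:3,:3].T+T[:3,3]
    K=i["intrinsics"];return np.c_[K[0,0]*p[:,0]/-p[:,2]+K[0,2],K[1,1]*-p[:,1]/-p[:,2]+K[1,2]]
def unproj(n,uv,z):
    i=camera_info(n);T=i["T"];K=i["intrinsics"];uv=np.atleast_2d(uv)
    d=np.c_[(uv[:,0]-K[0,2])/K[0,0],-(uv[:,1]-K[1,2])/K[1,1],-np.ones(len(uv))]@T[:3,:3].T
    return T[:3,3]+d*((z-T[2,3])/d[:,2])[:,None]
def pl(p,L):  # planar pose x,y,yaw ; local pts
    c,s=np.cos(p[2]),np.sin(p[2]);L=np.atleast_2d(L)
    return np.c_[p[0]+c*L[:,0]-s*L[:,1],p[1]+s*L[:,0]+c*L[:,1],L[:,2]]
def crop(p,s,o): return (np.array(p,float)+.5)/s-.5+np.array(o)
E
python3 - <<'E'
from cam import *
from scipy.optimize import least_squares as ls
T=lambda p:crop(p,5,(265,110)); S=lambda p:crop(p,3.6,(280,145))
def fit(name,L,t,s,x0):
    L=np.array(L)
    for w,lab in(((1,1),"both"),((1,0),"top"),((0,1),"side")):
        f=lambda p:np.r_[w[0]*(proj("top",pl(p,L))-T(t)).ravel(),w[1]*(proj("side",pl(p,L))-S(s)).ravel()]
        r=ls(f,x0);print(name,lab,r.x.round(4));
        if lab=="both":print(r.fun.reshape(-1,2).round(1).tolist());b=r.x
    return b
j=fit("jig",[(.095,.2,.012),(.095,-.2,.012),(-.205,-.2,.012),(-.205,.2,.012)],[(38,146),(600,50),(673,463),(107,563)],[(340,37),(664,390),(299,585),(22,166)],[.5,0,.17])
b=fit("bat",[(-.016,.12,.052),(.016,.12,.052),(.016,-.12,.052),(-.016,-.12,.052)],[(237,494),(198,463),(433,203),(468,240)],[(115,200),(132,170),(443,268),(427,298)],[.5,0,.8])
print("post",pl(j,[(0,-.12,.012)]),proj("top",pl(j,[(0,-.12,.046)])),T([(512,190)]),proj("side",pl(j,[(0,-.12,.046),(0,-.12,.012)])),S([(491,328),(487,360)]))
print("notch",pl(b,[(0,-.1155,.012)]))
# fence top edges, z=.024
ft=[(.016,.105,.024),(.016,.030,.024),(.030,.03,.024)]
print("fence nominal px",proj("top",pl(j,ft)),proj("side",pl(j,ft)))
E
```

```text
jig both [ 0.6635 -0.049   0.1929]
[[-0.5, -0.2], [0.0, 0.2], [1.1, 1.9], [-0.4, 1.4], [0.9, -1.8], [1.9, -0.8], [0.2, 0.8], [-0.7, -0.9]]
jig top [ 0.6664 -0.0486  0.1952]
jig side [ 0.6618 -0.0496  0.1923]
bat both [ 0.5739 -0.0451  0.8604]
[[-0.7, 0.8], [0.0, 0.6], [0.6, 0.4], [0.6, -0.8], [-1.2, -0.8], [-1.0, -1.1], [0.9, -0.4], [1.8, 0.9]]
bat top [ 0.5748 -0.0446  0.8614]
bat side [ 0.5732 -0.0456  0.8596]
post [[ 0.6865491  -0.16679689  0.012     ]] [[368.01032987 148.07769238]] [[367.  147.6]] [[417.25929656 236.36920215]
 [414.81859281 244.09723735]] [[416.02777778 235.75      ]
 [414.91666667 244.63888889]]
notch [[ 0.66145587 -0.12041133  0.012     ]]
fence nominal px [[302.26028033 155.54653836]
 [323.7071263  151.96932541]
 [323.02173841 148.02441631]] [[370.78889588 180.30383501]
 [386.19347688 198.30356795]
 [390.47687314 196.36074587]]
```

```bash
cat > rob.py <<'E'
from station import *
from cam import *
def q(th): return np.array([0,np.cos(th/2),np.sin(th/2),0])
def yaw():
    e=get_ee_rot(); return 2*np.arctan2(e[2],e[1]) if e[1]>=0 else 2*np.arctan2(-e[2],-e[1])
def ft(n=3,dt=.02):
    a=[]
    for _ in range(n): wait(dt);a.append(np.r_[get_ft_force(),get_ft_torque()])
    return np.mean(a,0)
def loc(F,th): # force into batten axes (x lateral, y along)
    return np.array([F[0]*np.cos(th)+F[1]*np.sin(th),-F[0]*np.sin(th)+F[1]*np.cos(th)])
JIG=[.6635,-.049,.193]; BAT=[.5739,-.0451,.8604]
E
python3 - <<'E'
from rob import *
g=pl(BAT,[(0,.06,0)])[0]; th=BAT[2]; g[2]=.0268
for n,p in(("spool",(.66,0)),):pass
command_gripper(.72)
up=g.copy();up[2]=.15
move_pose(up,q(th)); print(get_time(),get_joint_pos())
print(ft())
d=up.copy();d[2]=.06
movel(d,v=.2); print(movel(g,v=.06,until_force=6)); print(get_tcp_pos(),ft())
cv=__import__("cv2")
for n in("top","side"): cv.imwrite(f"pics/{n}1.png",read_camera(n)[:,:,::-1])
a=cv.imread("pics/top1.png")[110:230,265:405];b=cv.imread("pics/side1.png")[145:310,280:470]
cv.imwrite("pics/c1.png",np.hstack([cv.resize(a,(400,400)),cv.resize(b,(400,400))]))
print(get_time())
E
```

```text
3.225 [-3.50563328e-02  3.84229439e-01  1.89620662e+00 -1.20670665e-04
  8.60916939e-01 -8.94131377e-01]
[ 0.46316925  0.29221327 -0.16323375  0.0158929  -0.15293362  0.01184865]
False
[ 0.52835973 -0.00595322  0.02660464] [-0.16546785  0.04320585  0.03706451  0.01093985 -0.13213082  0.02055421]
4.725
```

View pics/c1.png

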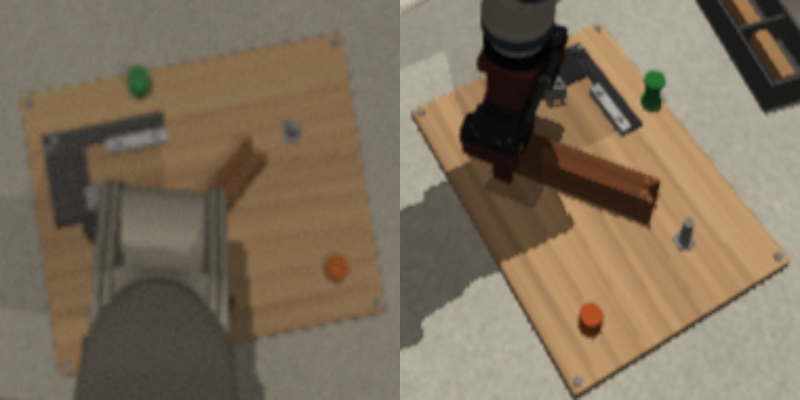

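```bash
python3 - <<'E'
from rob import *
command_gripper(0.0); print("w",get_grip_width()*88, get_time(), ft().round(2))
th=BAT[2]; ex=np.array([np.cos(th),np.sin(th),0]); ey=np.array([-np.sin(th),np.cos(th),0])
p=get_tcp_pos(); p[2]=.0268
p=p-.0188*ex; movel(p,v=.06); F=ft();print("lat",loc(F,th),F.round(2))
p=p-.036*ey; movel(p,v=.06); F=ft();print("ax",loc(F,th),F.round(2), get_tcp_pos()-p)
p=p-.024*ey; print(movel(p,v=.02,until_force=5)); F=ft();print("touch",loc(F,th),F.round(2)); t=get_tcp_pos();print(t,"remaining mm",(t-p)@ey*1000,get_time(),yaw())
cv=__import__("cv2")
for n in("top","side"): cv.imwrite(f"pics/{n}2.png",read_camera(n)[:,:,::-1])
a=cv.imread("pics/top2.png")[110:230,265:405];b=cv.imread("pics/side2.png")[145:310,280:470]
cv.imwrite("pics/c2.png",np.hstack([cv.resize(a,(400,400)),cv.resize(b,(400,400))]))
E
```

```text
w 31.845280634579588 5.3167 [-0.25  0.8   1.19  0.06 -0.18 -0.05]
lat [-4.28640509 -0.79962081] [-2.19 -3.77  4.8  -0.63  0.28 -0.11]
ax [-1.11476928 -0.65917239] [-0.23 -1.27  3.95 -0.09 -0.02 -0.02] [ 0.00032603 -0.00011621  0.00012147]
True
touch [0.09018624 0.66993706] [-0.45  0.51  4.5   0.12 -0.13 -0.  ]
[ 0.54386236 -0.04379501  0.02691089] remaining mm 23.70495109549881 7.0083 0.8601085585023089
```

View pics/c2.png

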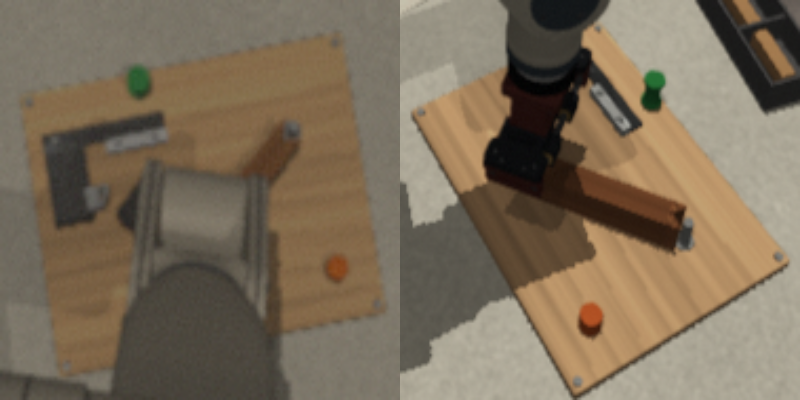

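```bash
python3 - <<'E'
from rob import *
th=BAT[2]; ex=np.array([np.cos(th),np.sin(th),0]); ey=np.array([-np.sin(th),np.cos(th),0])
p=get_tcp_pos(); p[2]=.0270
for k in range(20):
    p=p-(.002 if k<3 else .001)*ey; movel(p,v=.02); F=ft(2); l=loc(F,th)
    print(k,l.round(2),F[2].round(1),round(F[5],2),((get_tcp_pos()-p)[:2]*1e3).round(2))
    if l[1]>5 or abs(l[0])>6: break
print(p.tolist(),get_tcp_pos().tolist(),get_time(),yaw())
E
```

```text
0 [0.7  2.01] 4.5 -0.01 [-0.36  0.14]
1 [0.01 2.38] 3.8 0.01 [-0.26  0.05]
2 [-0.45  1.39] 3.1 -0.01 [-0.03 -0.08]
3 [0.22 1.39] 2.4 0.01 [-0.06 -0.05]
4 [0.05 0.13] 0.4 0.01 [ 0.2  -0.12]
5 [-0.13 -0.29] -1.0 -0.03 [ 0.2  -0.13]
6 [-0.12 -0.3 ] -1.3 -0.04 [ 0.13 -0.1 ]
7 [0.77 1.9 ] -1.3 0.08 [-0.21  0.11]
8 [0.76 5.46] 1.8 0.24 [-0.9   0.49]
[0.5529406256229564, -0.051610027002596925, 0.027] [0.5520365638025857, -0.05111956913492467, 0.026901330610842773] 9.6583 0.8605411654360895
```

```bash
python3 - <<'E'
from rob import *
th=BAT[2]; ex=np.array([np.cos(th),np.sin(th),0]); ey=np.array([-np.sin(th),np.cos(th),0])
p=np.array([0.5529406256229564, -0.051610027002596925, 0.027])
def rep(s):
    F=ft(3); l=loc(F,th); a=get_tcp_pos(); print(s,l.round(2),F[2].round(1),"post fx",round(F[5]/.1755,2),"act",(a-p)@ex*1e3,(a-p)@ey*1e3)
p0=p.copy()
rep("0")
for dx,dy in((0,-.0006),(.0008,0),(.0008,0),(-.0008,0),(-.0008,0),(-.0008,0),(.0008,0)):
    p=p+dx*ex+dy*ey; movel(p,v=.02); rep((dx,dy)); 
    print("  abs",((get_tcp_pos()-p0)@ex*1e3).round(2),((get_tcp_pos()-p0)@ey*1e3).round(2))
print(p.tolist(),get_time())
E
```

```text
0 [1.25 5.8 ] 1.7 post fx 1.31 act -0.20018227771078026 1.0191729953339201
(0, -0.0006) [0.65 7.71] 3.4 post fx 1.53 act -0.24846067557464585 1.5497456208408709
  abs -0.25 0.95
(0.0008, 0) [0.65 6.06] 2.4 post fx 0.71 act -0.2721127999788353 1.0780639272792392
  abs 0.53 0.48
(0.0008, 0) [-0.24  5.59] 2.3 post fx -0.81 act -0.3447107054998241 0.920740422048417
  abs 1.26 0.32
(-0.0008, 0) [0.39 5.94] 2.1 post fx 1.1 act -0.2077193524724564 0.8887682321427929
  abs 0.59 0.29
(-0.0008, 0) [1.76 6.4 ] 1.7 post fx 2.39 act 0.01810568352851286 0.8836475709756068
  abs 0.02 0.28
(-0.0008, 0) [3.05 6.24] 1.4 post fx 3.5 act 0.19323671247831142 0.8511326634811452
  abs -0.61 0.25
(0.0008, 0) [1.92 6.67] 1.9 post fx 1.99 act 0.12033662034312073 0.8688746839051984
  abs 0.12 0.27
[0.5533954877093054, -0.05200130756996811, 0.027] 11.8083
```

```bash
cat > swing.py <<'E'
from rob import *
import json
L=.1755
def axes(th): return np.array([np.cos(th),np.sin(th),0]),np.array([-np.sin(th),np.cos(th),0])
def est(th,n=2):
    F=ft(n); l=loc(F,th)
    # post fx & outer (at +.06) fx
    fp=(F[5]+.06*l[0])/(L+.06); return F,l,fp,l[0]-fp
def swing(C,th,th1,dth,Fax=6.,lat=True,stop=14,v=.03,gl=.0003):
    while abs(th1-th)>1e-6:
        th=th+np.clip(th1-th,-dth,dth); ex,ey=axes(th)
        p=C+L*ey; p[2]=.0270; movel(p,q(th),v=v)
        F,l,fp,fo=est(th); d=get_tcp_pos()-p
        print(f"th {th:.3f} rel {th-JIG[2]:.3f} F {l.round(1)} z {F[2]:.1f} post {fp:.1f} outer {fo:.1f} lag {d@ex*1e3:.2f} {d@ey*1e3:.2f} yawlag {yaw()-th:.4f} t {get_time():.1f}")
        json.dump([C.tolist(),th],open("st.json","w"))
        if np.hypot(*l)>stop: print("STOP");break
        C=C-ey*np.clip((Fax-l[1])*.00012,-.0006,.0006)+(ex*np.clip(fp*gl,-.0005,.0005) if lat else 0)
    json.dump([C.tolist(),th],open("st.json","w")); return C,th
E
python3 - <<'E'
from swing import *
p=np.array([0.5533954877093054, -0.05200130756996811, 0.027]); th=BAT[2]; ex,ey=axes(th)
C=p+.0008*ex-L*ey; C,th=swing(C,th,JIG[2]+.30,.03); print(C)
E
```

```text
th 0.830 rel 0.637 F [1.1 6.3] z 1.7 post 0.5 outer 0.7 lag 0.03 0.90 yawlag -0.0001 t 12.2
th 0.800 rel 0.607 F [0.9 5.8] z 1.7 post 0.1 outer 0.8 lag 0.02 0.88 yawlag -0.0003 t 12.6
th 0.770 rel 0.577 F [0.5 6. ] z 2.3 post 0.2 outer 0.3 lag -0.02 0.93 yawlag -0.0003 t 12.9
th 0.740 rel 0.547 F [0.7 6.8] z 1.9 post -0.1 outer 0.8 lag 0.01 0.93 yawlag -0.0005 t 13.3
th 0.710 rel 0.517 F [1.2 6.6] z 1.6 post 0.1 outer 1.1 lag 0.05 0.83 yawlag -0.0004 t 13.6
th 0.680 rel 0.487 F [0.6 6.1] z 1.6 post -0.0 outer 0.6 lag 0.02 0.79 yawlag -0.0004 t 14.0
th 0.650 rel 0.457 F [0.3 6.4] z 1.5 post -0.1 outer 0.5 lag 0.07 0.76 yawlag -0.0005 t 14.3
th 0.620 rel 0.427 F [0.2 5.9] z 0.8 post -0.2 outer 0.4 lag 0.10 0.74 yawlag -0.0004 t 14.7
th 0.590 rel 0.397 F [0.8 5.7] z 1.4 post 0.0 outer 0.8 lag 0.11 0.80 yawlag -0.0004 t 15.1
th 0.560 rel 0.367 F [0.7 5.7] z 1.0 post -0.0 outer 0.7 lag 0.08 0.82 yawlag -0.0005 t 15.4
th 0.530 rel 0.337 F [0.7 6.8] z 1.2 post -0.1 outer 0.8 lag 0.16 0.86 yawlag -0.0005 t 15.8
th 0.500 rel 0.307 F [-0.2  6.3] z 1.1 post -0.3 outer 0.2 lag 0.18 0.77 yawlag -0.0005 t 16.1
th 0.493 rel 0.300 F [0.4 5.8] z 0.9 post 0.1 outer 0.3 lag 0.13 0.76 yawlag -0.0003 t 16.4
[ 0.68676527 -0.16558487  0.027     ]
```

```bash
python3 - <<'E'
from swing import *
C,th=json.load(open("st.json"));C=np.array(C)
C,th=swing(C,th,JIG[2]+.06,.02,Fax=5,stop=12); print(C)
E
```

```text
th 0.473 rel 0.280 F [-0.   5.8] z 1.5 post -0.4 outer 0.4 lag 0.21 0.76 yawlag -0.0005 t 16.7
th 0.453 rel 0.260 F [0.2 5.5] z 1.2 post -0.2 outer 0.4 lag 0.28 0.69 yawlag -0.0003 t 17.0
th 0.433 rel 0.240 F [-0.   6.2] z 0.1 post -0.1 outer 0.1 lag 0.29 0.67 yawlag -0.0003 t 17.3
th 0.413 rel 0.220 F [0.1 5.3] z 0.1 post -0.0 outer 0.1 lag 0.30 0.52 yawlag -0.0003 t 17.6
th 0.393 rel 0.200 F [-0.3  5.2] z -0.3 post -0.1 outer -0.2 lag 0.15 0.48 yawlag -0.0002 t 17.9
th 0.373 rel 0.180 F [-0.8  4.8] z 0.8 post 0.9 outer -1.7 lag -0.23 0.52 yawlag 0.0005 t 18.2
th 0.353 rel 0.160 F [-0.6  5.4] z 2.0 post 0.1 outer -0.7 lag -0.02 0.52 yawlag -0.0002 t 18.5
th 0.333 rel 0.140 F [-0.8  5.7] z 0.3 post -0.5 outer -0.2 lag 0.22 0.47 yawlag -0.0005 t 18.8
th 0.313 rel 0.120 F [0.4 5.1] z 0.4 post -0.1 outer 0.5 lag 0.31 0.41 yawlag -0.0002 t 19.1
th 0.293 rel 0.100 F [0.2 5.7] z 0.6 post -0.1 outer 0.3 lag 0.28 0.38 yawlag -0.0001 t 19.4
th 0.273 rel 0.080 F [0.5 4.5] z 0.9 post 0.0 outer 0.5 lag 0.28 0.30 yawlag -0.0001 t 19.7
th 0.253 rel 0.060 F [0.1 5.3] z 1.1 post -0.2 outer 0.2 lag 0.26 0.40 yawlag -0.0000 t 20.0
[ 0.68635204 -0.16516633  0.027     ]
```

```bash
python3 - <<'E'
from swing import *
C,th=json.load(open("st.json"));C=np.array(C)
while th>JIG[2]-.06:
    C,th=swing(C,th,th-.006,.006,Fax=5,stop=12,gl=.0002)
    F=get_ft_force(); l=loc(F,th)
    if l[0]<-3.5: print("fence",l); break
cv=__import__("cv2")
for n in("top","side"): cv.imwrite(f"pics/{n}3.png",read_camera(n)[:,:,::-1])
a=cv.imread("pics/top3.png")[110:230,265:405];b=cv.imread("pics/side3.png")[145:310,280:470]
cv.imwrite("pics/c3.png",np.hstack([cv.resize(a,(400,400)),cv.resize(b,(400,400))]))
E
```

```text
th 0.247 rel 0.054 F [-0.4  5.2] z 1.2 post 0.9 outer -1.3 lag -0.21 0.39 yawlag 0.0007 t 20.3
th 0.241 rel 0.048 F [-1.7  5.1] z 1.3 post 0.1 outer -1.8 lag -0.20 0.34 yawlag 0.0004 t 20.6
th 0.235 rel 0.042 F [-1.  5.] z 1.9 post 0.5 outer -1.5 lag -0.23 0.37 yawlag 0.0006 t 20.9
th 0.229 rel 0.036 F [-1.3  5.1] z 1.4 post 0.1 outer -1.5 lag -0.27 0.33 yawlag 0.0004 t 21.2
th 0.223 rel 0.030 F [-2.2  5.2] z 1.0 post -0.0 outer -2.2 lag -0.33 0.33 yawlag 0.0005 t 21.4
th 0.217 rel 0.024 F [-1.8  5.2] z 2.0 post 0.0 outer -1.9 lag -0.32 0.32 yawlag 0.0005 t 21.7
th 0.211 rel 0.018 F [-2.1  5. ] z 1.1 post 0.2 outer -2.2 lag -0.32 0.30 yawlag 0.0005 t 22.0
th 0.205 rel 0.012 F [-0.6  5.3] z 0.5 post -0.5 outer -0.1 lag 0.10 0.33 yawlag -0.0001 t 22.3
th 0.199 rel 0.006 F [-2.1  4.8] z 1.4 post 0.2 outer -2.3 lag -0.31 0.30 yawlag 0.0005 t 22.6
th 0.193 rel -0.000 F [-5.3  4.8] z 5.0 post 1.0 outer -6.3 lag -1.38 0.28 yawlag 0.0017 t 22.9
fence [-5.85052562  5.0467097 ]
```

View pics/c3.png

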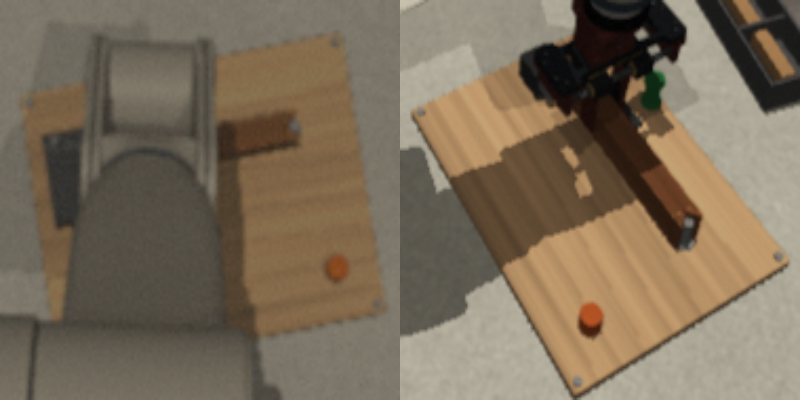

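```bash
python3 - <<'E'
from swing import *
C,th=json.load(open("st.json"));C=np.array(C)
th=.195; ex,ey=axes(th); p=C+L*ey;p[2]=.027
p-= .0004*ex
for k in range(10):
    p=p+.0005*ex; movel(p,q(th),v=.02); F,l,fp,fo=est(th,3); d=get_tcp_pos()-p
    print(l.round(1),"z",F[2].round(1),"Tz",F[5].round(2),"post",round(fp,1),"out",round(fo,1),"lag",(d@ex*1e3).round(2),"abs",((get_tcp_pos()-C)@ex*1e3).round(2),"yaw",round(yaw(),4),get_time())
    if l[0]<-9.7: break
for k in range(5):
    wait(.15);F,l,fp,fo=est(th,3);print(l.round(1),F[5].round(2),round(fp,1),round(fo,1))
json.dump([p.tolist(),th],open("press.json","w"))
E
```

```text
[-5.4  4.9] z 4.5 Tz 0.42 post 0.4 out -5.8 lag -1.35 abs -1.25 yaw 0.1963 23.2583
[-7.2  4.9] z 6.4 Tz 0.4 post -0.1 out -7.1 lag -1.83 abs -1.23 yaw 0.1963 23.5583
[-8.3  4.1] z 7.3 Tz 0.43 post -0.3 out -8.0 lag -2.31 abs -1.21 yaw 0.1964 23.8583
[-10.1   4.3] z 9.7 Tz 0.42 post -0.8 out -9.3 lag -2.78 abs -1.18 yaw 0.1964 24.1583
[-10.4   4.5] 0.42 -0.8 -9.5
[-10.1   4.7] 0.39 -0.9 -9.2
[-10.5   4.4] 0.4 -1.0 -9.5
[-10.3   4.1] 0.38 -1.0 -9.3
[-10.7   4.5] 0.43 -0.9 -9.8
```

```bash
python3 - <<'E'
from swing import *
p,th=json.load(open("press.json"));p=np.array(p);ex,ey=axes(th)
p=p-.0024*ex+.0006*ey; movel(p,q(th),v=.02); F,l,fp,fo=est(th,3);print(l,fp,fo,F[2])
command_gripper(.52); print(get_grip_width(),ft().round(1),get_tcp_pos()-p)
p=get_tcp_pos();p[2]=.1; movel(p,v=.08); p[2]=.25; movel(p,v=.2)
move_pose(np.array([.40,-.2,.3]),q(th)); print(get_time())
cv=__import__("cv2")
for n in("top","side"): cv.imwrite(f"pics/{n}4.png",read_camera(n)[:,:,::-1])
a=cv.imread("pics/top4.png")[110:230,265:405];cv.imwrite("pics/top4c.png",cv.convertScaleAbs(cv.resize(a,None,fx=5,fy=5,interpolation=cv.INTER_CUBIC),alpha=1.4))
b=cv.imread("pics/side4.png")[145:310,280:470];cv.imwrite("pics/side4c.png",cv.resize(b,None,fx=3.6,fy=3.6,interpolation=cv.INTER_CUBIC))
E
```

```text
[-3.76127171  1.41557398] 1.0308918812294088 -4.792163595548347 2.4381901362945086
0.5182318953978859 [-0.7 -0.3  0.1 -0.  -0.1 -0. ] [ 2.15122699e-04 -7.45275794e-05  3.34461110e-06]
29.2
```

View pics/top4c.png

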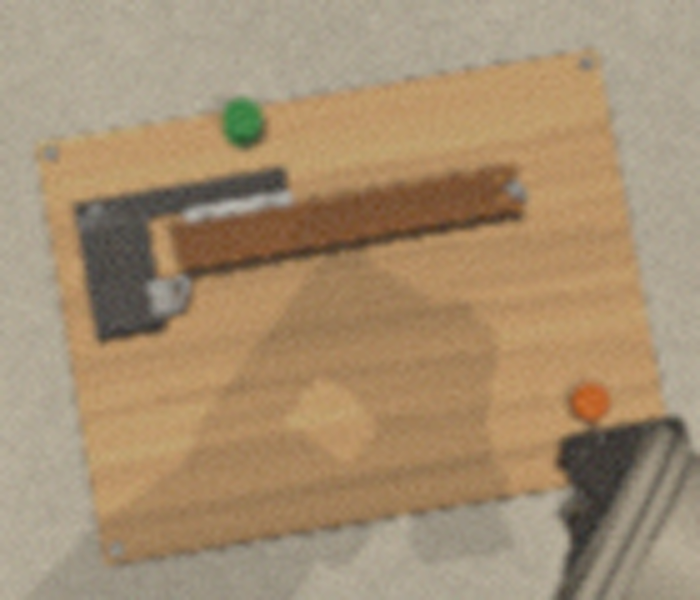

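View pics/side4c.png

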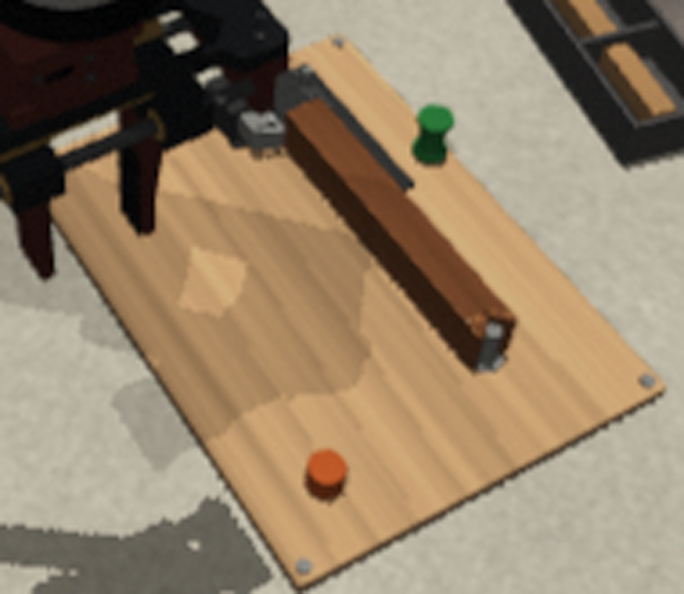

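The batten lies against the fence. The catch is at the same pixels as when it was sprung out (crop 148–192, 277–315), standing behind the batten's −x side. The spool (243,120) and cap (590,402) haven't moved.

```bash
python3 -c "
from station import *
wait(.3);print(get_ft_force(),get_time());job_done()"
```

```text
[ 0.4337225   0.08090874 -0.24827958] 29.6
the job is handed in; nothing more can be done
```

The batten is home on the post and against the fence, with the catch sprung out behind it. I handed the job in at 29.6 s.

- **Seating:** I gripped the batten 60 mm from its middle towards the square end and seated the notch on the post at about 0.67 rad askew. The largest axial force I read there was about 8 N.
- **Swing:** I kept about 5–6 N on the post all the way round. The catch was met at about 0.19 rad. The push-back force dropped at about 0.012 rad, just before the fence, which fits the catch springing out.
- **Press:** I felt the fence at about 0.004 rad from the estimated jig yaw. I pressed home for about 1 s with an estimated 9.5 N on the fence (10–10.7 N sideways at the wrist), then eased off, let go and withdrew.

**Last checks:**
- **Pictures:** In the final pictures the batten lies flat on the post and along the fence. The catch is at its sprung-out pixels, and the spool and cap are at their first pixels. I did not measure the bowl, goggles, offcut or driver again; the arm did not go near them.
- **Disagreement:** The post position felt on contact was about 1.5 mm from the camera estimate.
- **Press reading:** The wrist also read up to about 10 N upward, probably the batten bearing on the board because it was held above the fence's height.
- **Not seen directly:** The arm hid the catch from the cameras at the moment it sprang out.

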